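# Lock the canning pot's lid, knob by knob round the rim

## Task

Lock the lid of the canning pot: start with the red knob, giving it two quarter turns, then go clockwise round the rim (seen from above) and give the next knob and then the last one a single quarter turn each, so that every white line points outward at its green lock mark. For each quarter turn push the knob gently down until you feel its stop, turn it clockwise while it is down, and let it spring fully up in its next slot before going on. Do not force a knob against its stop or its teeth, never turn one past its mark, and leave the mug standing where it is.

Things in the scene. Friction and masses are not known exactly. Their poses are not given: they have to be found in the camera images.
- pot: Steel canning pot, lid on, 226 mm across, 86 mm high, fixed; side handles reach 135 mm from its centre. Origin: centre of its underside, z up; any yaw. Three like knobs on upright axes 85 mm from its centre, 120 degrees apart, each in a fixed black housing 50 mm across, top at z = 132 mm, with a green lock mark on its outer side. Black button mid-lid, 108 mm high.
- grip_red (a point): Centre of the grip bar of the red knob, on its turning axis, 169 mm above the worktop when up. Red plastic bar, 46 mm long along the point's x, 14 mm thick along y, 26 mm high along z (up), on a 42 mm round skirt whose top is 13 mm below the point. A white line marks its +x end, the pointer.
- knob_red (a joint): Turn of the red knob, rad: about 0 at the start, growing clockwise seen from above; two quarter turns (3.14) points its white line outward at the green lock mark.
- press_red (a joint): How far the red knob is pushed down, m (0 = fully up). All three knobs work alike: a spring holds the knob up, its tooth in one of four slots a quarter turn apart (play 0.14 rad each way). Push it down to a firm stop; only in the last 2 mm before the stop can it turn.
- grip_b (a point): Centre of the grip bar of the grey knob next clockwise (from above) after the red, on its turning axis, 169 mm above the worktop when up. Grey plastic bar, 46 mm long along the point's x, 14 mm thick along y, 26 mm high along z (up), on a 42 mm round skirt whose top is 13 mm below the point. A white line marks its +x end, the pointer.
- knob_b (a joint): Turn of the grey knob next clockwise (from above) after the red, rad: about 0 at the start, growing clockwise seen from above; one quarter turn (1.57) points its white line outward at the green lock mark.
- press_b (a joint): How far the grey knob next clockwise (from above) after the red is pushed down, m (0 = fully up). For all knobs: the stop lies 4.5 to 18.5 mm below the raised position, different for each knob and run and not visible: it must be felt. The spring resists with 4 N at first, at most 9 N just above the stop.
- grip_c (a point): Centre of the grip bar of the last grey knob, second clockwise after the red, on its turning axis, 169 mm above the worktop when up. Grey plastic bar, 46 mm long along the point's x, 14 mm thick along y, 26 mm high along z (up), on a 42 mm round skirt whose top is 13 mm below the point. A white line marks its +x end, the pointer.
- knob_c (a joint): Turn of the last grey knob, second clockwise after the red, rad: about 0 at the start, growing clockwise seen from above; one quarter turn (1.57) points its white line outward at the green lock mark.
- press_c (a joint): How far the last grey knob, second clockwise after the red is pushed down, m (0 = fully up). For all knobs: held near the stop it turns easily (under 0.1 N m); let go in line with a slot it springs up. Stop and tooth bear 20 N (pushed on the stop, or about 0.3 N m twisted against the tooth).
- mug_2_mid (a point): Grey-green mug, 88 mm across, 106 mm high, loose bystander to the left of the pot; point on its axis 50 mm above its foot.

How it is judged:
By the outcome, as a careful person would: the job done as asked, in the order asked, and still so for the second after the job is handed in, with the robot touching nothing.
It also fails if it takes over 72 s, if anything falls off the work surface, if the arm or the gripper's body presses on something with over 40 N, if the wrist force passes 120 N, or if a joint passes its speed limit or range.

## Robot

A 7-joint arm with a two-finger parallel gripper is mounted at the origin on a cart in front of the work surface, level with it; the furniture and walls round the work are solid. World frame = base frame: x ahead of the robot, y to its left, z up, the work surface at z = 0. Lengths are in m, angles in rad, forces in N, time in s.
With the tool pointing down it reaches from about 0.4 to 0.85 m from the base axis. Payload 4.5 kg.
Tool frame: the origin (TCP) lies between the finger pads; the fingertips stand 19 mm ahead of it and the grasp point (between the pads) is the TCP; z points along the fingers, y is the direction in which the jaws open and shut (so a half turn about z gives the same grasp; the last joint's range is limited). The gripper opens to 88 mm and grips with 3 to 60 N. Pads are 18 mm wide; open, the fingers measure 123 mm over their backs; the gripper's body (75 mm by 187 mm) begins 45 mm behind the grasp point.
Start: joints at [-1.085, 0.689, -0.195, 1.565, 0.157, 0.902, -0.215], TCP at [0.273, 0.562, 0.258] pointing down, gripper open.
Joint ranges: [-3.01, 3.01], [-0.46, 2.08], [-1.47, 1.51], [0.13, 2.56], [-1, 4.14], [0.04, 2.09], [-2.66, 2.66]. Speed limits (rad/s): [2.57, 2.57, 3.14, 3.14, 3.14, 3.14, 3.14].

## Interface

Orientations are given as a unit quaternion [x, y, z, w].
In Python, from plant import status, snapshot, finish_job, cut_out, tip_of gives the robot as it stands. The module is installed in compiled form; this text tells all that it offers.
- The arm moves only by the tool carry_out, never from a script. Its arguments are lists of equal length, an entry for each row: "linear": the shift along the world's x, y, z in m, a list of three; "roll": the turn about the world's z in rad. A call has 1 to 8 rows; each row is the pose to reach, as a shift and turn from the pose measured when the call began; what a row does not reach only later rows make up. A row lasts 1/12 s, in which the tool goes at most 41.7 mm and 7.16 degrees, less where a joint would pass 70% of its speed; a pose out of reach is approached as far as the arm can. A call with a gripper value outside its range is refused whole. "gripper" is the opening, from 0 (shut) to 1 (fully open), set as the call begins (left out, the last holds). The fingers move at their own pace and stop on an object; "grip_force" is the grip in N (left out, the last holds). Time passes only in rows, so rows that repeat a pose let the fingers close. It gives the time, the measured TCP pose, the force and the opening at its end, in the units of the state.
- status.get_state(): the state, without advancing time (a new reading comes with each control period).
- snapshot(name): name is "scene" or "top" or "wrist"; returns a dict with "img" (480x640x3 uint8, red, green, blue), "range_z" (480x640 float32, m along the optical axis (not along the pixel's ray), 0 where there is no reading), "fx", "fy", "cx", "cy" (pixels), "k1" (the pictures are not rectified: a ray, as slopes to the right and down, at radius r is drawn at 1 + k1 r^2 times it, then the intrinsics apply), "world_from_camera" (4x4, takes a point from camera to world coordinates). Camera axes: x right, y down, z forward; pixel columns grow to the right and rows downward; lengths in m; the calibration is good to about 2 mm. A picture is of the moment at which its call begins.
- finish_job(): hands the job in, once; it reports no verdict.
Trained networks look in a picture, given as the dict that the camera call returned (one of the last four; its "shot" number tells which), for a name from the list of things; names that differ only in an ending like _2 or _b are one class to them, and where a whole thing is asked for, a point or a joint stands for the part that bears it (a point fixed in the world has none). Each returns a list of dicts, best first, with "confidence" (0 to 1); they miss things now and then, are a little off and sometimes report something else, mostly with a low value. They report only what shows in the picture. A call takes as long as a camera call.
- cut_out(picture, query): "region" (480x640 bool, what is visible of it) and "pixel" ([column, row] in pixels, amid what is visible of it).
- tip_of(picture, query): "pixel" ([column, row] in pixels: a listed point, or the origin of a listed thing).
The state is a dict: "clock": time; "q": joint angles; "qd": joint speeds; "joint_torque": joint torques, N m; "tool_pos": TCP position; "eef_rot": TCP orientation; "contact_force": force on the tool from outside, world axes, zero at the start; "moment": the same for the moment, N m; "opening": opening from 0.0 (shut) to 1.0 (fully open).
Only numpy, scipy, OpenCV 4.12 (cv2) and the standard library are available. Lean on these libraries where they do the work, as an engineer would, in place of code of your own. Each camera call takes 0.05 s, during which the arm holds its last target.

## Working session

There is one attempt and no reset: what is moved stays moved. The work goes in short steps, Python scripts to look and compute and a tool call to move; the robot and the scene stay as the last step left them, time stands still between calls to the robot, and variables do not carry over. Pictures are saved under pics/ and viewed, and the job is handed in when it is done.

Besides the shell and the picture viewer there is one more tool, called after ">>>" by a JSON object that holds its "name" and its "arguments", one argument or row to a line. carry_out: Moves the arm, as the interface text tells. Its arguments: {"type":"object","properties":{"linear":{"type":"array"},"roll":{"type":"array"},"gripper":{"type":"number"},"grip_force":{"type":"number"}},"required":["linear","roll"]}

```bash
mkdir -p pics; ls
cat > h.py <<'E'
import numpy as np, cv2
from plant import status, snapshot, finish_job, cut_out, tip_of
def save(s,n): cv2.imwrite('pics/'+n+'.png', s['img'][:,:,::-1])
def ray(s,px):
    K=np.array([[s['fx'],0,s['cx']],[0,s['fy'],s['cy']],[0,0,1.]])
    u=cv2.undistortPoints(np.array([[px]],float),K,np.array([s['k1'],0,0,0.]))[0,0]
    T=np.array(s['world_from_camera']); d=T[:3,:3]@np.array([u[0],u[1],1.]); return T[:3,3],d
def at_z(s,px,z):
    o,d=ray(s,px); return o+d*(z-o[2])/d[2]
def at_depth(s,px):
    o,d=ray(s,px); return o+d*s['range_z'][int(px[1]),int(px[0])]
E
python3 - <<'E'
from h import *
st=status.get_state(); print({k:np.round(v,3) for k,v in st.items()})
for n in ['scene','top','wrist']:
    s=snapshot(n); save(s,n+'0'); print(n,s['shot'],np.round(s['world_from_camera'],3).tolist(),s['k1'],s['fx'])
    if n!='wrist':
        for q in ['pot','grip_red','grip_b','mug_2_mid']:
            for r in tip_of(s,q):
                z={'pot':0,'mug_2_mid':.05}.get(q,.169)
                print(q,r['pixel'],round(r['confidence'],2),np.round(at_z(s,r['pixel'],z),4))
E
```

```text
pics
{'clock': np.float64(0.0), 'q': array([-1.085,  0.69 , -0.195,  1.566,  0.157,  0.903, -0.215]), 'qd': array([-0.002, -0.001, -0.001,  0.001, -0.   , -0.001, -0.001]), 'joint_torque': array([ 0.0000e+00, -5.2755e+01, -1.2670e+00, -1.5342e+01, -5.3000e-02,
        6.0000e-03,  0.0000e+00]), 'tool_pos': array([0.273, 0.562, 0.257]), 'eef_rot': array([ 0.224,  0.975, -0.001, -0.   ]), 'contact_force': array([-0.557,  0.341, -0.066]), 'moment': array([ 0.021, -0.042,  0.001]), 'opening': np.float64(1.001)}
scene 1 [[0.644, -0.574, 0.505, 0.067], [-0.765, -0.47, 0.441, -0.199], [-0.016, -0.671, -0.742, 0.875], [0.0, 0.0, 0.0, 1.0]] -0.017553801845269154 583.9875541917106
pot [302.6, 301.5] 0.77 [0.5137 0.231  0.    ]
grip_red [341.3, 264.8] 0.68 [0.5176 0.1471 0.169 ]
grip_b [313.0, 202.5] 0.66 [0.5936 0.2693 0.169 ]
grip_b [250.3, 254.6] 0.55 [0.4427 0.2708 0.169 ]
mug_2_mid [231.9, 226.7] 0.89 [0.5336 0.4267 0.05  ]
top 2 [[-0.027, -0.987, 0.16, 0.411], [-1.0, 0.025, -0.018, 0.27], [0.014, -0.161, -0.987, 0.949], [0.0, 0.0, 0.0, 1.0]] -0.09108420363785899 478.15072606859445
pot [329.4, 265.1] 0.74 [0.509  0.2313 0.    ]
pot [306.9, 202.7] 0.61 [0.6377 0.2731 0.    ]
grip_red [381.3, 246.6] 0.72 [0.52   0.1512 0.169 ]
grip_b [308.7, 206.8] 0.74 [0.5902 0.2697 0.169 ]
grip_b [306.9, 292.3] 0.58 [0.4481 0.276  0.169 ]
mug_2_mid [230.7, 250.7] 0.92 [0.536  0.4198 0.05  ]
wrist 3 [[0.438, 0.864, 0.25, 0.208], [0.899, -0.42, -0.122, 0.594], [-0.0, 0.278, -0.961, 0.385], [0.0, 0.0, 0.0, 1.0]] -0.04462039734519998 397.26034713319683
```

View pics/top0.png

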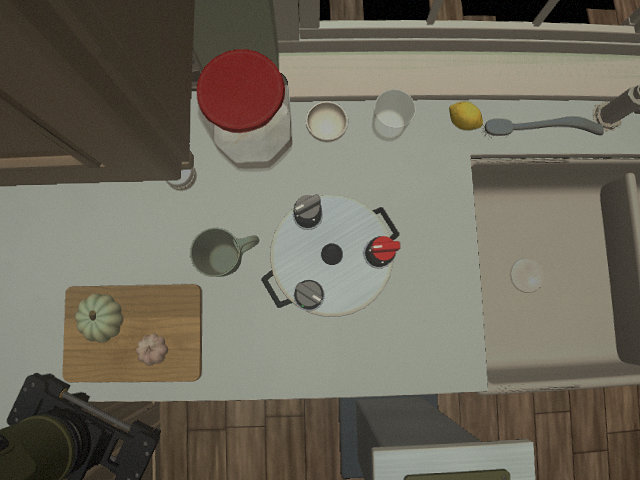

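View pics/scene0.png

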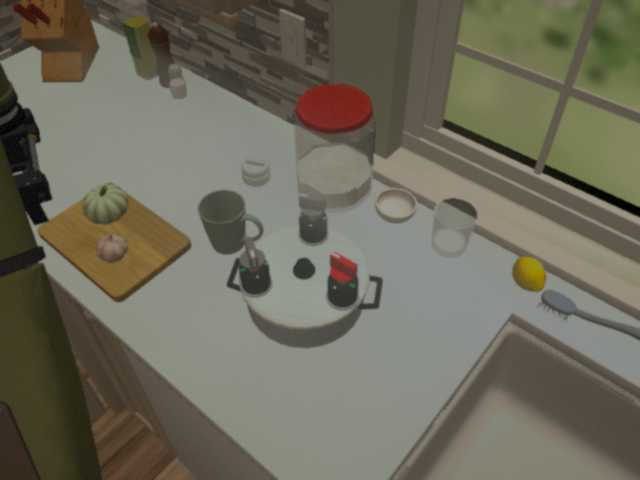

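The red knob is on the right at px (381,247). Going clockwise from above (image up = +x, left = +y), the next knob is the lower one at (307,292) = b, then the upper one at (308,207) = c. The mug is at (217,252), with its handle pointing toward the pot. I'll zoom in to read the lines.

Run:
```python
from h import *
a=cv2.imread('pics/top0.png')
cv2.imwrite('pics/topz.png',cv2.resize(a[170:340,240:440],None,fx=4,fy=3.5,interpolation=cv2.INTER_CUBIC)[:600])
s=snapshot('top')
P=[]
T=np.array(s['world_from_camera'])
def proj(p):
    c=np.linalg.inv(T)@np.append(p,1); x,y=c[:2]/c[2]; r=x*x+y*y; f=1+s['k1']*r
    return s['fx']*x*f+s['cx'],s['fy']*y*f+s['cy']
# fit pot center and yaw from knob triads (top & scene averaged)
A=np.array([[.5188,.149],[.4455,.2734],[.592,.2695]])
c=A.mean(0); v=A-c; print(c,np.hypot(*v.T),np.degrees(np.arctan2(v[:,1],v[:,0])))
# bar pixels via depth
for (u,vv) in [(381,247),(307,292),(308,207)]:
    pts=[]
    for j in range(vv-25,vv+26):
        for i in range(u-30,u+31):
            p=at_depth(s,(i,j))
            if .172<p[2]<.19: pts.append(p)
    pts=np.array(pts); 
    if len(pts)<5: print('few');continue
    (cx,cy),(w,h),an=cv2.minAreaRect((pts[:,:2]*1000).astype(np.float32))
    m=pts.mean(0); w_,V=np.linalg.eigh(np.cov(pts[:,:2].T)); d=V[:,1]
    print(len(pts),np.round(m,4),(cx,cy,w,h),'bar angle',np.degrees(np.arctan2(d[1],d[0]))%180)
```

```text
[0.51876667 0.23063333] [0.08163334 0.08483509 0.08290801] [-89.97660442 149.7273579   27.95595239]
260 [0.5188 0.1458 0.1819] (519.51806640625, 145.34786987304688, 14.23347282409668, 47.407535552978516) bar angle 93.75826554291532
252 [0.4467 0.2731 0.1825] (446.7752685546875, 273.0997619628906, 45.683815002441406, 14.04812240600586) bar angle 55.85385455317115
257 [0.5929 0.2722 0.1819] (594.0947875976562, 272.47760009765625, 15.183873176574707, 46.8445930480957) bar angle 117.48162979219936
```

View pics/topz.png

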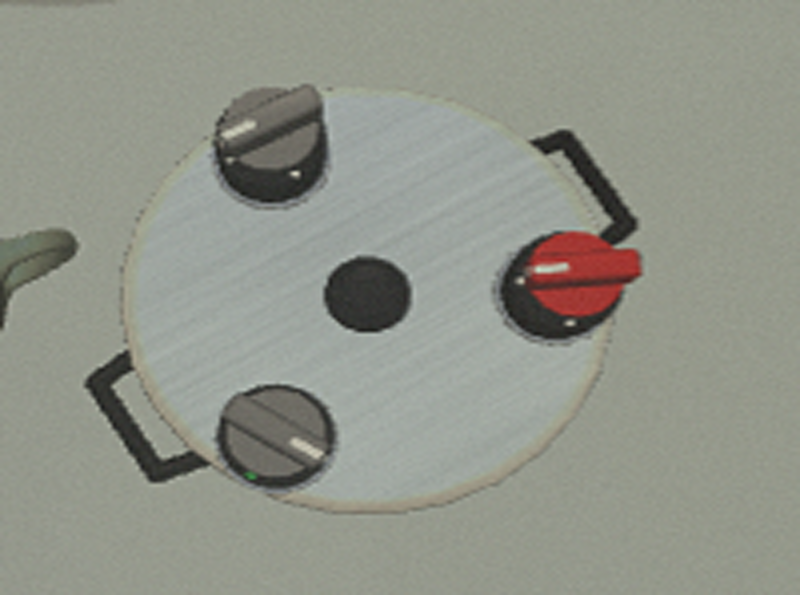

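Run:
```python
from h import *
s=snapshot('top')
for px in [(240,90),(220,130),(283,95),(270,115),(270,140),(288,130),(325,120),(245,243),(190,190),(150,100),(180,165)]: print(px,np.round(at_depth(s,px),3))
```

```text
(240, 90) [0.781 0.379 0.215]
(220, 130) [0.721 0.415 0.191]
(283, 95) [0.773 0.308 0.208]
(270, 115) [0.735 0.329 0.216]
(270, 140) [0.718 0.335 0.147]
(288, 130) [0.748 0.304 0.116]
(325, 120) [0.81  0.231 0.014]
(245, 243) [0.543 0.386 0.096]
(190, 190) [0.67  0.512 0.002]
(150, 100) [0.579 0.392 0.603]
(180, 165) [0.563 0.398 0.491]
```

>>> {"name": "carry_out", "arguments": {
  "linear": [
    [0.246,-0.417,0.0],
    [0.246,-0.417,0.0],
    [0.246,-0.417,0.0],
    [0.246,-0.417,0.0],
    [0.246,-0.417,0.0],
    [0.246,-0.417,0.0],
    [0.246,-0.417,0.0],
    [0.246,-0.417,0.0]
  ],
  "roll": [-1.053,-1.053,-1.053,-1.053,-1.053,-1.053,-1.053,-1.053],
  "gripper": 0.5,
  "grip_force": 25
}}

```text
clock: 1.32
tool_pos: [0.443, 0.2736, 0.2581]
eef_rot: [0.666, 0.746, 0.0, 0.0]
contact_force: [0.9, 1.2, -1.0]
opening: 0.498
```

>>> {"name": "carry_out", "arguments": {
  "linear": [
    [0.076,-0.128,0.0],
    [0.076,-0.128,0.0],
    [0.076,-0.128,0.0],
    [0.076,-0.128,0.0],
    [0.076,-0.128,0.0],
    [0.076,-0.128,0.0],
    [0.076,-0.128,0.0],
    [0.076,-0.128,0.0]
  ],
  "roll": [-0.15,-0.15,-0.15,-0.15,-0.15,-0.15,-0.15,-0.15]
}}

```text
clock: 1.98
tool_pos: [0.5181, 0.1476, 0.258]
eef_rot: [0.719, 0.695, 0.001, -0.001]
contact_force: [0.5, 0.3, -0.1]
opening: 0.497
```

```bash
cat >> h.py <<'E'
def st():
    s=status.get_state(); from scipy.spatial.transform import Rotation as R
    y=R.from_quat(s['eef_rot']).as_matrix()[:,1]
    print('t',round(float(s['clock']),2),'pos',np.round(s['tool_pos'],4),'jaw',round(float(np.degrees(np.arctan2(y[1],y[0]))),2),'q',np.round(s['q'],2),'F',np.round(s['contact_force'],1),'M',np.round(s['moment'],2),'op',round(float(s['opening']),3))
E
python3 - <<'E'
from h import *
st(); s=snapshot('wrist'); save(s,'w1')
for r in tip_of(s,'grip_red'): print(r['pixel'],r['confidence'],at_z(s,r['pixel'],.169))
E
```

```text
t 1.98 pos [0.5181 0.1476 0.258 ] jaw -1.93 q [-0.41  0.57  0.08  1.84 -0.07  0.73 -0.33] F [ 0.5  0.3 -0.1] M [-0.01  0.04  0.06] op 0.497
[324.1, 264.6] 0.94 [0.5196672  0.14387017 0.169     ]
```

View pics/w1.png

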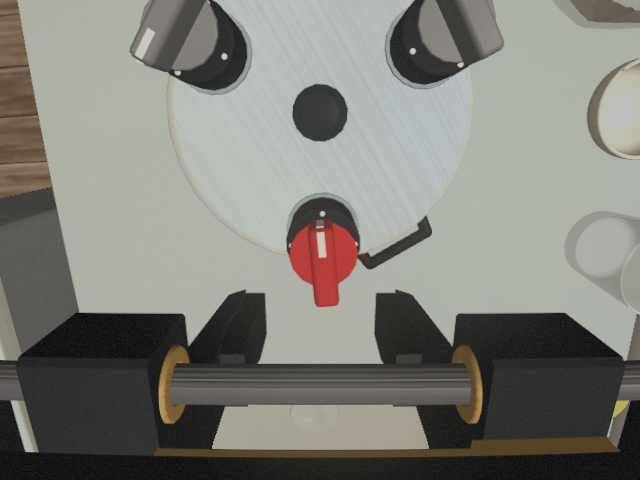

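The wrist view shows the red bar at about (323,264), with its white line toward the pot centre (inward). I'll remeasure the bar by depth from this close view.

```bash
cat >> h.py <<'E'
def bar(s,cxy,lo=.172,hi=.192,rad=.03):
    T=np.array(s['world_from_camera'])
    K=np.array([[s['fx'],0,s['cx']],[0,s['fy'],s['cy']],[0,0,1.]])
    v,u=np.mgrid[0:480,0:640]; px=np.stack([u.ravel(),v.ravel()],1).astype(float)
    n=cv2.undistortPoints(px[:,None],K,np.array([s['k1'],0,0,0.]))[:,0]
    z=s['range_z'].ravel(); P=np.c_[n*z[:,None],z]@T[:3,:3].T+T[:3,3]
    m=(z>0)&(P[:,2]>lo)&(P[:,2]<hi)&(np.hypot(P[:,0]-cxy[0],P[:,1]-cxy[1])<rad)
    p=P[m]; (cx,cy),(w,h),a=cv2.minAreaRect((p[:,:2]*1000).astype(np.float32))
    vx,vy,_,_=cv2.fitLine((p[:,:2]*1000).astype(np.float32),cv2.DIST_L2,0,.01,.01).ravel()
    print('bar n',len(p),'rect',round(cx,1),round(cy,1),'size',round(w,1),round(h,1),'ang',round(float(np.degrees(np.arctan2(vy,vx))%180),1),'z',np.round(np.percentile(p[:,2],[10,50,90]),4))
E
python3 - <<'E'
from h import *
s=snapshot('wrist')
bar(s,(.5193,.1453),.177);bar(s,(.4464,.2732),.177);bar(s,(.5936,.2724),.177)
E
```

```text
bar n 2017 rect 519.4 146.8 size 14.1 46.2 ang 93.1 z [0.1809 0.1826 0.1836]
bar n 2239 rect 444.0 269.4 size 37.2 14.7 ang 50.6 z [0.18   0.1824 0.1836]
bar n 1883 rect 596.9 265.6 size 13.9 31.1 ang 123.1 z [0.1801 0.1824 0.1835]
```

>>> {"name": "carry_out", "arguments": {
  "linear": [
    [0.0013,-0.0014,0.0],
    [0.0013,-0.0014,0.0],
    [0.0013,-0.0014,-0.03],
    [0.0013,-0.0014,-0.05],
    [0.0013,-0.0014,-0.065],
    [0.0013,-0.0014,-0.075],
    [0.0013,-0.0014,-0.079],
    [0.0013,-0.0014,-0.079]
  ],
  "roll": [0.092,0.092,0.092,0.092,0.092,0.092,0.092,0.092]
}}

```text
clock: 2.8
tool_pos: [0.5193, 0.1459, 0.1785]
eef_rot: [0.686, 0.727, -0.0, -0.001]
contact_force: [-0.7, -0.9, 1.0]
opening: 0.498
```

```bash
python3 -c "
from h import *
st()"
```

```text
t 2.8 pos [0.5193 0.1459 0.1785] jaw 3.3 q [-0.38  0.69  0.04  1.91 -0.05  0.54 -0.25] F [-0.7 -0.9  1. ] M [-0.06  0.04  0.04] op 0.498
```

Now I'll close on the bar.

>>> {"name": "carry_out", "arguments": {
  "linear": [
    [0,0,0],
    [0,0,0],
    [0,0,0],
    [0,0,0],
    [0,0,0],
    [0,0,0]
  ],
  "roll": [0,0,0,0,0,0],
  "gripper": 0.0,
  "grip_force": 25
}}

```text
clock: 3.3
tool_pos: [0.5199, 0.146, 0.1791]
eef_rot: [0.687, 0.727, 0.001, -0.0]
contact_force: [0.7, 0.1, 2.6]
opening: 0.158
```

```bash
python3 -c "
from h import *
st()"
```

```text
t 3.3 pos [0.5199 0.146  0.1791] jaw 3.28 q [-0.38  0.69  0.04  1.91 -0.05  0.54 -0.25] F [0.7 0.1 2.6] M [-0.13  0.02  0.04] op 0.158
```

>>> {"name": "carry_out", "arguments": {
  "linear": [
    [0,0,-0.001],
    [0,0,-0.002],
    [0,0,-0.003],
    [0,0,-0.003]
  ],
  "roll": [0,0,0,0]
}}

```text
clock: 3.63
tool_pos: [0.5199, 0.146, 0.176]
eef_rot: [0.687, 0.727, 0.001, -0.0]
contact_force: [-1.6, -0.1, 3.8]
opening: 0.16
```

>>> {"name": "carry_out", "arguments": {
  "linear": [
    [0,0,-0.001],
    [0,0,-0.0015],
    [0,0,-0.0015]
  ],
  "roll": [0,0,0]
}}

```text
clock: 3.88
tool_pos: [0.5199, 0.146, 0.1745]
eef_rot: [0.687, 0.727, 0.001, -0.0]
contact_force: [-1.3, 0.0, 4.7]
opening: 0.156
```

```bash
python3 -c "
from h import *
st()"
```

```text
t 3.88 pos [0.5199 0.146  0.1745] jaw 3.28 q [-0.38  0.7   0.04  1.91 -0.05  0.53 -0.25] F [-1.3  0.   4.7] M [-0.11  0.21 -0.  ] op 0.156
```

>>> {"name": "carry_out", "arguments": {
  "linear": [
    [0,0,-0.0005],
    [0,0,-0.001],
    [0,0,-0.001]
  ],
  "roll": [0,0,0]
}}

```text
clock: 4.13
tool_pos: [0.5199, 0.146, 0.1734]
eef_rot: [0.687, 0.727, 0.001, -0.0]
contact_force: [-0.7, -0.2, 5.2]
opening: 0.158
```

>>> {"name": "carry_out", "arguments": {
  "linear": [
    [0,0,-0.0005],
    [0,0,-0.001],
    [0,0,-0.001]
  ],
  "roll": [0,0,0]
}}

```text
clock: 4.38
tool_pos: [0.5199, 0.146, 0.1724]
eef_rot: [0.687, 0.727, 0.001, -0.0]
contact_force: [0.1, -0.7, 5.0]
opening: 0.158
```

>>> {"name": "carry_out", "arguments": {
  "linear": [
    [0,0,-0.0005],
    [0,0,-0.001],
    [0,0,-0.001]
  ],
  "roll": [0,0,0]
}}

```text
clock: 4.63
tool_pos: [0.5199, 0.146, 0.1713]
eef_rot: [0.687, 0.727, 0.001, -0.0]
contact_force: [-0.4, -0.1, 5.9]
opening: 0.161
```

>>> {"name": "carry_out", "arguments": {
  "linear": [
    [0,0,-0.0005],
    [0,0,-0.001],
    [0,0,-0.001]
  ],
  "roll": [0,0,0]
}}

```text
clock: 4.88
tool_pos: [0.52, 0.146, 0.1703]
eef_rot: [0.687, 0.727, 0.001, -0.0]
contact_force: [-0.2, -0.9, 5.0]
opening: 0.158
```

>>> {"name": "carry_out", "arguments": {
  "linear": [
    [0,0,-0.0005],
    [0,0,-0.001],
    [0,0,-0.001]
  ],
  "roll": [0,0,0]
}}

```text
clock: 5.13
tool_pos: [0.52, 0.146, 0.1694]
eef_rot: [0.687, 0.727, 0.001, -0.0]
contact_force: [-0.5, -0.2, 5.5]
opening: 0.156
```

>>> {"name": "carry_out", "arguments": {
  "linear": [
    [0,0,-0.0005],
    [0,0,-0.001],
    [0,0,-0.001]
  ],
  "roll": [0,0,0]
}}

```text
clock: 5.38
tool_pos: [0.52, 0.146, 0.1687]
eef_rot: [0.687, 0.727, 0.001, -0.0]
contact_force: [-0.9, 0.4, 7.0]
opening: 0.161
```

>>> {"name": "carry_out", "arguments": {
  "linear": [
    [0,0,-0.0005],
    [0,0,-0.001],
    [0,0,-0.001]
  ],
  "roll": [0,0,0]
}}

```text
clock: 5.63
tool_pos: [0.52, 0.1459, 0.1685]
eef_rot: [0.687, 0.727, 0.001, -0.0]
contact_force: [-2.1, 0.3, 12.5]
opening: 0.156
```

```bash
python3 -c "
from h import *
st()"
```

```text
t 5.63 pos [0.52   0.1459 0.1685] jaw 3.26 q [-0.38  0.71  0.04  1.91 -0.05  0.52 -0.25] F [-2.1  0.3 12.5] M [-0.19  0.62  0.01] op 0.156
```

>>> {"name": "carry_out", "arguments": {
  "linear": [
    [0,0,0.0003],
    [0,0,0.0003],
    [0,0,0.0003],
    [0,0,0.0003]
  ],
  "roll": [-0.06,-0.12,-0.18,-0.23]
}}

```text
clock: 5.97
tool_pos: [0.52, 0.146, 0.169]
eef_rot: [0.766, 0.642, 0.001, 0.0]
contact_force: [-0.7, 0.2, 5.4]
opening: 0.156
```

```bash
python3 -c "
from h import *
st()"
```

```text
t 5.97 pos [0.52  0.146 0.169] jaw -10.07 q [-0.42  0.71  0.1   1.92 -0.13  0.52 -0.4 ] F [-0.7  0.2  5.4] M [-0.07  0.37  0.05] op 0.156
```

>>> {"name": "carry_out", "arguments": {
  "linear": [
    [0,0,0],
    [0,0,0],
    [0,0,0],
    [0,0,0],
    [0,0,0],
    [0,0,0],
    [0,0,0],
    [0,0,0]
  ],
  "roll": [-0.11,-0.22,-0.33,-0.44,-0.55,-0.66,-0.77,-0.77]
}}

```text
clock: 6.63
tool_pos: [0.5201, 0.146, 0.1691]
eef_rot: [0.952, 0.305, 0.001, 0.001]
contact_force: [-0.4, -0.4, 5.5]
opening: 0.158
```

```bash
python3 -c "
from h import *
st()"
```

```text
t 6.63 pos [0.5201 0.146  0.1691] jaw -54.45 q [-0.55  0.73  0.31  1.92 -0.41  0.54 -0.91] F [-0.4 -0.4  5.5] M [0.05 0.3  0.02] op 0.158
```

>>> {"name": "carry_out", "arguments": {
  "linear": [
    [0,0,-0.0002],
    [0,0,-0.0002],
    [0,0,-0.0002],
    [0,0,-0.0002],
    [0,0,-0.0002],
    [0,0,-0.0002],
    [0,0,-0.0002],
    [0,0,-0.0002]
  ],
  "roll": [-0.11,-0.22,-0.33,-0.44,-0.54,-0.626,-0.626,-0.626]
}}

```text
clock: 7.3
tool_pos: [0.5202, 0.1459, 0.1689]
eef_rot: [1.0, -0.003, 0.001, 0.001]
contact_force: [-1.2, 0.6, 5.2]
opening: 0.157
```

```bash
python3 -c "
from h import *
st()"
```

```text
t 7.3 pos [0.5202 0.1459 0.1689] jaw -90.33 q [-0.64  0.77  0.49  1.93 -0.62  0.6  -1.33] F [-1.2  0.6  5.2] M [ 0.09  0.4  -0.06] op 0.157
```

>>> {"name": "carry_out", "arguments": {
  "linear": [
    [0,0,0.0025],
    [0,0,0.005],
    [0,0,0.0075],
    [0,0,0.01],
    [0,0,0.01]
  ],
  "roll": [0,0,0,0,0]
}}

```text
clock: 7.72
tool_pos: [0.5202, 0.1459, 0.179]
eef_rot: [1.0, -0.003, 0.001, 0.001]
contact_force: [-1.1, -0.2, 3.5]
opening: 0.156
```

>>> {"name": "carry_out", "arguments": {
  "linear": [
    [0,0,0],
    [0,0,0],
    [0,0,0],
    [0,0,0]
  ],
  "roll": [0,0,0,0],
  "gripper": 0.45
}}

```text
clock: 8.05
tool_pos: [0.52, 0.146, 0.1788]
eef_rot: [1.0, -0.003, 0.001, 0.001]
contact_force: [-0.1, -0.3, 0.2]
opening: 0.438
```

```bash
python3 -c "
from h import *
st()"
```

```text
t 8.05 pos [0.52   0.146  0.1788] jaw -90.32 q [-0.65  0.75  0.51  1.92 -0.6   0.62 -1.34] F [-0.1 -0.3  0.2] M [-0.01  0.15  0.04] op 0.438
```

>>> {"name": "carry_out", "arguments": {
  "linear": [
    [0,0,0.03],
    [0,0,0.06],
    [0,0,0.06],
    [0,0,0.06],
    [0,0,0.06],
    [0,0,0.06],
    [0,0,0.06],
    [0,0,0.06]
  ],
  "roll": [0,0,0.12,0.24,0.36,0.48,0.6,0.72]
}}

```text
clock: 8.72
tool_pos: [0.5199, 0.1459, 0.2387]
eef_rot: [0.936, 0.352, 0.001, 0.001]
contact_force: [-0.4, -0.8, 0.6]
opening: 0.452
```

Run:
```python
from h import *
st(); s=snapshot('wrist'); save(s,'w2'); bar(s,(.5194,.146),.177)
```

```text
t 8.72 pos [0.5199 0.1459 0.2387] jaw -48.73 q [-0.58  0.63  0.37  1.86 -0.33  0.71 -0.87] F [-0.4 -0.8  0.6] M [-0.09  0.08 -0.01] op 0.452
bar n 2486 rect 519.9 145.7 size 14.7 47.0 ang 179.5 z [0.1805 0.1825 0.1836]
```

View pics/w2.png

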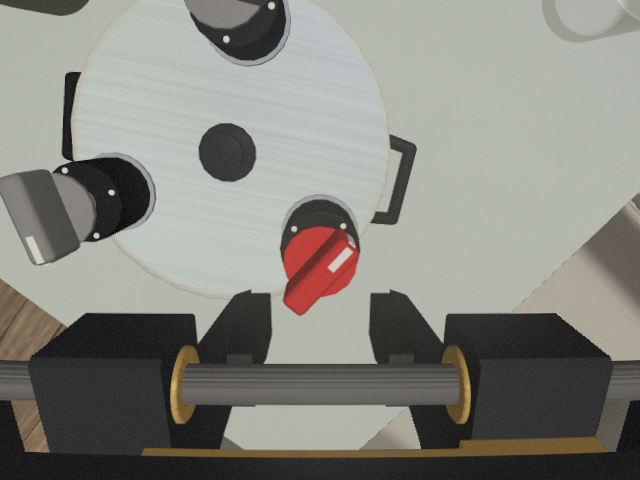

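The red knob at (325,270) has turned one quarter and sprung back to full height, with the bar at 179.5°. I'll carry on rotating the gripper for the second quarter.

>>> {"name": "carry_out", "arguments": {
  "linear": [
    [0,0,0],
    [0,0,0],
    [0,0,0],
    [0,0,0],
    [0,0,0],
    [0,0,0],
    [0,0,0],
    [0,0,0]
  ],
  "roll": [0.12,0.24,0.36,0.48,0.6,0.72,0.84,0.96]
}}

```text
clock: 9.43
tool_pos: [0.5198, 0.1456, 0.2387]
eef_rot: [0.664, 0.747, 0.001, 0.0]
contact_force: [0.1, -0.0, 0.3]
opening: 0.449
```

>>> {"name": "carry_out", "arguments": {
  "linear": [
    [0,0,0],
    [0,0,0],
    [0,0,0],
    [0,0,0],
    [0,0,0],
    [0,0,0],
    [0,0,0],
    [0,0,0]
  ],
  "roll": [0.12,0.24,0.36,0.48,0.6,0.72,0.84,0.96]
}}

```text
clock: 10.1
tool_pos: [0.5197, 0.1452, 0.2385]
eef_rot: [0.243, 0.97, 0.001, -0.001]
contact_force: [0.1, -0.3, -1.5]
opening: 0.451
```

```bash
python3 -c "
from h import *
st()"
```

```text
t 10.1 pos [0.5197 0.1452 0.2385] jaw 61.89 q [-0.22  0.61 -0.21  1.84  0.18  0.71  0.54] F [ 0.1 -0.3 -1.5] M [0.02 0.03 0.05] op 0.451
```

>>> {"name": "carry_out", "arguments": {
  "linear": [
    [0,0.0007,0],
    [0,0.0007,0],
    [0,0.0007,0],
    [0,0.0007,0],
    [0,0.0007,0],
    [0,0.0007,0]
  ],
  "roll": [0.12,0.24,0.36,0.482,0.482,0.482]
}}

```text
clock: 10.6
tool_pos: [0.5196, 0.1456, 0.2382]
eef_rot: [0.007, 1.0, 0.001, -0.001]
contact_force: [-0.0, -0.7, -0.3]
opening: 0.449
```

>>> {"name": "carry_out", "arguments": {
  "linear": [
    [0,0,-0.025],
    [0,0,-0.045],
    [0,0,-0.056],
    [0,0,-0.0595],
    [0,0,-0.0595]
  ],
  "roll": [0,0,0,0,0]
}}

```text
clock: 11.02
tool_pos: [0.5191, 0.1454, 0.1779]
eef_rot: [0.008, 1.0, 0.0, -0.002]
contact_force: [0.4, 0.5, 0.8]
opening: 0.449
```

```bash
python3 -c "
from h import *
st()"
```

```text
t 11.02 pos [0.5191 0.1454 0.1779] jaw 89.05 q [-0.17  0.71 -0.31  1.9   0.35  0.6   0.85] F [0.4 0.5 0.8] M [ 0.03 -0.04 -0.03] op 0.449
```

>>> {"name": "carry_out", "arguments": {
  "linear": [
    [0.0006,0.0004,0.001],
    [0.0006,0.0004,0.001],
    [0.0006,0.0004,0.001],
    [0.0006,0.0004,0.001],
    [0.0006,0.0004,0.001],
    [0.0006,0.0004,0.001]
  ],
  "roll": [0.008,0.008,0.008,0.008,0.008,0.008],
  "gripper": 0.0
}}

```text
clock: 11.52
tool_pos: [0.5202, 0.1459, 0.1795]
eef_rot: [0.004, 1.0, 0.0, -0.001]
contact_force: [-0.1, 0.3, 3.1]
opening: 0.158
```

>>> {"name": "carry_out", "arguments": {
  "linear": [
    [0,0,-0.002],
    [0,0,-0.004],
    [0,0,-0.006],
    [0,0,-0.007],
    [0,0,-0.007]
  ],
  "roll": [0,0,0,0,0]
}}

```text
clock: 11.93
tool_pos: [0.5202, 0.1459, 0.1724]
eef_rot: [0.004, 1.0, 0.0, -0.001]
contact_force: [-0.0, -0.7, 5.6]
opening: 0.158
```

```bash
python3 -c "
from h import *
st()"
```

```text
t 11.93 pos [0.5202 0.1459 0.1724] jaw 89.49 q [-0.17  0.71 -0.31  1.9   0.36  0.59  0.85] F [-0.  -0.7  5.6] M [-0.06  0.17  0.04] op 0.158
```

>>> {"name": "carry_out", "arguments": {
  "linear": [
    [0,0,-0.001],
    [0,0,-0.002],
    [0,0,-0.0028],
    [0,0,-0.0028]
  ],
  "roll": [0,0,0,0]
}}

```text
clock: 12.27
tool_pos: [0.5202, 0.1459, 0.1696]
eef_rot: [0.005, 1.0, 0.0, -0.001]
contact_force: [-0.2, 0.6, 4.7]
opening: 0.156
```

>>> {"name": "carry_out", "arguments": {
  "linear": [
    [0,0,-0.0005],
    [0,0,-0.001],
    [0,0,-0.001]
  ],
  "roll": [0,0,0]
}}

```text
clock: 12.52
tool_pos: [0.5202, 0.1459, 0.1692]
eef_rot: [0.004, 1.0, 0.0, -0.001]
contact_force: [-1.5, -1.2, 9.6]
opening: 0.156
```

>>> {"name": "carry_out", "arguments": {
  "linear": [
    [0,0,0.0001],
    [0,0,0.0001],
    [0,0,0.0001],
    [0,0,0.0001]
  ],
  "roll": [-0.06,-0.12,-0.18,-0.23]
}}

```text
clock: 12.85
tool_pos: [0.5202, 0.1458, 0.1694]
eef_rot: [0.121, 0.993, 0.0, -0.001]
contact_force: [-0.9, -0.7, 5.6]
opening: 0.158
```

```bash
python3 -c "
from h import *
st()"
```

```text
t 12.85 pos [0.5202 0.1458 0.1694] jaw 76.14 q [-0.21  0.71 -0.24  1.9   0.29  0.56  0.68] F [-0.9 -0.7  5.6] M [-0.11  0.25  0.03] op 0.158
```

Turning freely. I have 76.4° (1.334 rad) left.

>>> {"name": "carry_out", "arguments": {
  "linear": [
    [0,0,0],
    [0,0,0],
    [0,0,0],
    [0,0,0],
    [0,0,0],
    [0,0,0],
    [0,0,0],
    [0,0,0]
  ],
  "roll": [-0.11,-0.22,-0.33,-0.44,-0.55,-0.66,-0.77,-0.77]
}}

```text
clock: 13.52
tool_pos: [0.5202, 0.1457, 0.1696]
eef_rot: [0.487, 0.874, 0.0, -0.001]
contact_force: [-0.5, -0.5, 5.5]
opening: 0.154
```

```bash
python3 -c "
from h import *
st()"
```

```text
t 13.52 pos [0.5202 0.1457 0.1696] jaw 31.75 q [-0.34  0.71 -0.02  1.91  0.03  0.53  0.17] F [-0.5 -0.5  5.5] M [-0.03  0.36 -0.06] op 0.154
```

>>> {"name": "carry_out", "arguments": {
  "linear": [
    [0,0.0002,-0.0003],
    [0,0.0002,-0.0003],
    [0,0.0002,-0.0003],
    [0,0.0002,-0.0003],
    [0,0.0002,-0.0003],
    [0,0.0002,-0.0003],
    [0,0.0002,-0.0003]
  ],
  "roll": [-0.11,-0.22,-0.33,-0.44,-0.53,-0.56,-0.56]
}}

```text
clock: 14.1
tool_pos: [0.5201, 0.1457, 0.1694]
eef_rot: [0.71, 0.705, 0.0, -0.0]
contact_force: [-1.5, -0.9, 6.6]
opening: 0.156
```

```bash
python3 -c "
from h import *
st()"
```

```text
t 14.1 pos [0.5201 0.1457 0.1694] jaw -0.42 q [-0.44  0.71  0.13  1.92 -0.17  0.52 -0.2 ] F [-1.5 -0.9  6.6] M [-0.16  0.32 -0.02] op 0.156
```

>>> {"name": "carry_out", "arguments": {
  "linear": [
    [0,0,0.0025],
    [0,0,0.005],
    [0,0,0.0075],
    [0,0,0.01],
    [0,0,0.01]
  ],
  "roll": [0,0,0,0,0]
}}

```text
clock: 14.52
tool_pos: [0.5201, 0.1457, 0.1795]
eef_rot: [0.71, 0.705, 0.0, -0.0]
contact_force: [-0.7, -0.9, 3.5]
opening: 0.156
```

>>> {"name": "carry_out", "arguments": {
  "linear": [
    [0,0,0],
    [0,0,0],
    [0,0,0],
    [0,0,0],
    [0,0,0.03],
    [0,0,0.06],
    [0,0,0.06],
    [0,0,0.06]
  ],
  "roll": [0,0,0,0,0,0,0,0],
  "gripper": 0.45
}}

```text
clock: 15.18
tool_pos: [0.521, 0.146, 0.2407]
eef_rot: [0.71, 0.705, 0.002, 0.0]
contact_force: [-0.1, -0.1, -0.8]
opening: 0.449
```

Run:
```python
from h import *
st(); s=snapshot('wrist'); save(s,'w3'); bar(s,(.5199,.1458),.177)
s=snapshot('top'); save(s,'t3'); bar(s,(.4464,.2732),.172);bar(s,(.5936,.2724),.172)
```

```text
t 15.18 pos [0.521  0.146  0.2407] jaw -0.42 q [-0.46  0.61  0.16  1.85 -0.15  0.69 -0.22] F [-0.1 -0.1 -0.8] M [-0.06  0.1  -0.04] op 0.449
bar n 2347 rect 519.4 146.4 size 45.6 13.9 ang 89.9 z [0.181  0.1825 0.1836]
bar n 249 rect 446.8 273.2 size 45.8 14.0 ang 56.1 z [0.1805 0.1826 0.1847]
bar n 255 rect 593.6 272.5 size 14.5 46.6 ang 117.5 z [0.1793 0.1825 0.1842]
```

View pics/w3.png

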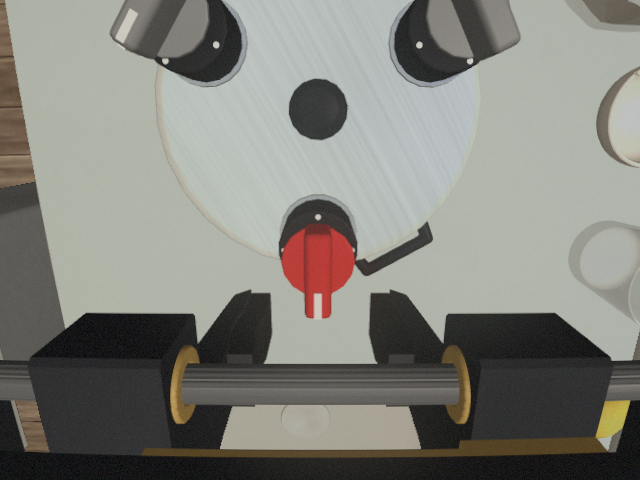

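The red line at (318,305) now points outward and the knob is fully up. Next is knob b: move there while turning the jaws toward 146°.

>>> {"name": "carry_out", "arguments": {
  "linear": [
    [-0.02,0.03,0],
    [-0.04,0.06,0],
    [-0.055,0.09,0],
    [-0.07,0.115,0],
    [-0.0743,0.1272,0],
    [-0.0743,0.1272,0],
    [-0.0743,0.1272,0],
    [-0.0743,0.1272,0]
  ],
  "roll": [0.12,0.24,0.36,0.48,0.6,0.72,0.84,0.96]
}}

```text
clock: 15.95
tool_pos: [0.444, 0.2729, 0.2373]
eef_rot: [0.301, 0.954, -0.002, -0.002]
contact_force: [0.2, 0.3, -0.3]
opening: 0.451
```

>>> {"name": "carry_out", "arguments": {
  "linear": [
    [0,0,0],
    [0,0,0],
    [0,0,0],
    [0,0,0],
    [0,0,0],
    [0,0,0],
    [0,0,0],
    [0,0,0]
  ],
  "roll": [0.12,0.24,0.36,0.48,0.6,0.72,0.84,0.96]
}}

```text
clock: 16.62
tool_pos: [0.4432, 0.2724, 0.2359]
eef_rot: [-0.177, 0.984, -0.003, -0.002]
contact_force: [-0.3, 0.0, 0.2]
opening: 0.452
```

Run:
```python
from h import *
st(); s=snapshot('wrist'); save(s,'w4'); bar(s,(.4468,.2732),.177)
```

```text
t 16.62 pos [0.4432 0.2724 0.2359] jaw 110.38 q [-0.4   0.6  -0.39  1.89  0.34  0.72  0.94] F [-0.3  0.   0.2] M [ 0.07  0.03 -0.  ] op 0.452
bar n 2490 rect 446.0 273.3 size 46.4 14.6 ang 55.3 z [0.1805 0.1825 0.1835]
```

View pics/w4.png

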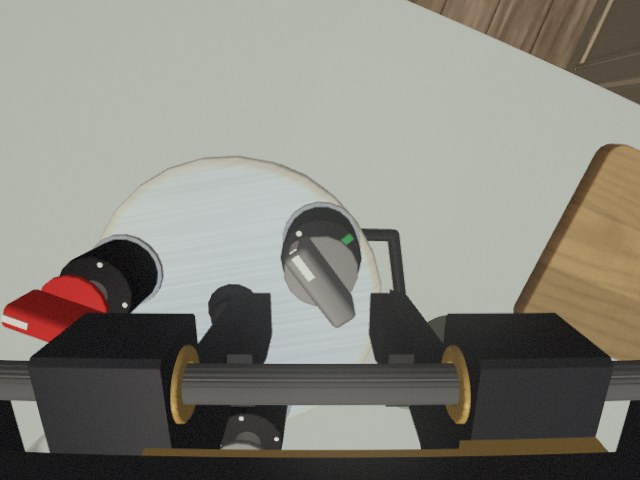

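The b knob is at (320,280), with its white line at (300,265) and the green mark at (347,240), a quarter turn clockwise, as expected. I'll line up and descend.

>>> {"name": "carry_out", "arguments": {
  "linear": [
    [0.0034,0.001,0],
    [0.0034,0.001,0],
    [0.0034,0.001,0],
    [0.0034,0.001,0],
    [0.0034,0.001,0],
    [0.0034,0.001,0],
    [0.0034,0.001,0]
  ],
  "roll": [0.12,0.24,0.36,0.48,0.616,0.616,0.616]
}}

```text
clock: 17.25
tool_pos: [0.4462, 0.2729, 0.2349]
eef_rot: [-0.467, 0.884, -0.003, -0.003]
contact_force: [-0.1, -0.3, 0.0]
opening: 0.453
```

Run:
```python
from h import *
st(); s=snapshot('wrist'); bar(s,(.4466,.2732),.177)
```

```text
t 17.25 pos [0.4462 0.2729 0.2349] jaw 145.71 q [-0.29  0.64 -0.57  1.88  0.48  0.77  1.42] F [-0.1 -0.3  0. ] M [ 0.07 -0.01  0.02] op 0.453
bar n 2494 rect 446.0 272.9 size 46.3 13.9 ang 55.9 z [0.1809 0.1825 0.1835]
```

>>> {"name": "carry_out", "arguments": {
  "linear": [
    [0.0003,0.0003,-0.025],
    [0.0003,0.0003,-0.043],
    [0.0003,0.0003,-0.052],
    [0.0003,0.0003,-0.0555],
    [0.0003,0.0003,-0.0555]
  ],
  "roll": [0,0,0,0,0]
}}

```text
clock: 17.72
tool_pos: [0.4462, 0.2732, 0.1791]
eef_rot: [-0.467, 0.884, -0.003, -0.003]
contact_force: [0.6, 0.3, -0.4]
opening: 0.454
```

```bash
python3 -c "
from h import *
st()"
```

```text
t 17.72 pos [0.4462 0.2732 0.1791] jaw 145.64 q [-0.34  0.72 -0.5   1.93  0.56  0.64  1.35] F [ 0.6  0.3 -0.4] M [0.16 0.01 0.  ] op 0.454
```

>>> {"name": "carry_out", "arguments": {
  "linear": [
    [0,0,0],
    [0,0,0],
    [0,0,0],
    [0,0,0],
    [0,0,0],
    [0,0,0]
  ],
  "roll": [0,0,0,0,0,0],
  "gripper": 0.0
}}

```text
clock: 18.22
tool_pos: [0.4467, 0.2733, 0.1797]
eef_rot: [-0.467, 0.884, -0.003, -0.002]
contact_force: [0.2, -0.3, 2.8]
opening: 0.157
```

>>> {"name": "carry_out", "arguments": {
  "linear": [
    [0,0,-0.001],
    [0,0,-0.002],
    [0,0,-0.003],
    [0,0,-0.003]
  ],
  "roll": [0,0,0,0]
}}

```text
clock: 18.55
tool_pos: [0.4467, 0.2734, 0.1766]
eef_rot: [-0.467, 0.884, -0.003, -0.002]
contact_force: [-0.2, -0.0, 3.9]
opening: 0.153
```

```bash
python3 -c "
from h import *
st()"
```

```text
t 18.55 pos [0.4467 0.2734 0.1766] jaw 145.62 q [-0.34  0.72 -0.5   1.93  0.57  0.64  1.34] F [-0.2 -0.   3.9] M [-0.03  0.14 -0.04] op 0.153
```

>>> {"name": "carry_out", "arguments": {
  "linear": [
    [0,0,-0.0005],
    [0,0,-0.001],
    [0,0,-0.001]
  ],
  "roll": [0,0,0]
}}

```text
clock: 18.8
tool_pos: [0.4467, 0.2734, 0.1756]
eef_rot: [-0.467, 0.884, -0.003, -0.002]
contact_force: [-0.0, -0.5, 4.8]
opening: 0.157
```

>>> {"name": "carry_out", "arguments": {
  "linear": [
    [0,0,-0.0005],
    [0,0,-0.001],
    [0,0,-0.001]
  ],
  "roll": [0,0,0]
}}

```text
clock: 19.05
tool_pos: [0.4467, 0.2734, 0.1745]
eef_rot: [-0.467, 0.884, -0.003, -0.002]
contact_force: [-0.2, -1.5, 5.5]
opening: 0.161
```

>>> {"name": "carry_out", "arguments": {
  "linear": [
    [0,0,-0.0005],
    [0,0,-0.001],
    [0,0,-0.001]
  ],
  "roll": [0,0,0]
}}

```text
clock: 19.3
tool_pos: [0.4467, 0.2734, 0.1734]
eef_rot: [-0.467, 0.884, -0.003, -0.002]
contact_force: [-0.7, -0.3, 4.0]
opening: 0.155
```

>>> {"name": "carry_out", "arguments": {
  "linear": [
    [0,0,-0.0005],
    [0,0,-0.001],
    [0,0,-0.001]
  ],
  "roll": [0,0,0]
}}

```text
clock: 19.55
tool_pos: [0.4467, 0.2734, 0.1724]
eef_rot: [-0.467, 0.884, -0.003, -0.002]
contact_force: [-0.5, -0.5, 4.5]
opening: 0.157
```

>>> {"name": "carry_out", "arguments": {
  "linear": [
    [0,0,-0.0005],
    [0,0,-0.001],
    [0,0,-0.001]
  ],
  "roll": [0,0,0]
}}

```text
clock: 19.8
tool_pos: [0.4467, 0.2734, 0.1714]
eef_rot: [-0.467, 0.884, -0.003, -0.002]
contact_force: [0.4, -1.2, 5.1]
opening: 0.156
```

>>> {"name": "carry_out", "arguments": {
  "linear": [
    [0,0,-0.0005],
    [0,0,-0.001],
    [0,0,-0.001]
  ],
  "roll": [0,0,0]
}}

```text
clock: 20.05
tool_pos: [0.4467, 0.2734, 0.1704]
eef_rot: [-0.467, 0.884, -0.003, -0.002]
contact_force: [-0.4, -1.4, 5.7]
opening: 0.157
```

>>> {"name": "carry_out", "arguments": {
  "linear": [
    [0,0,-0.0005],
    [0,0,-0.001],
    [0,0,-0.001]
  ],
  "roll": [0,0,0]
}}

```text
clock: 20.3
tool_pos: [0.4468, 0.2734, 0.1694]
eef_rot: [-0.467, 0.884, -0.003, -0.002]
contact_force: [-0.7, -2.0, 5.9]
opening: 0.157
```

>>> {"name": "carry_out", "arguments": {
  "linear": [
    [0,0,-0.0005],
    [0,0,-0.001],
    [0,0,-0.001]
  ],
  "roll": [0,0,0]
}}

```text
clock: 20.55
tool_pos: [0.4468, 0.2734, 0.1685]
eef_rot: [-0.467, 0.884, -0.003, -0.002]
contact_force: [-0.3, -0.6, 6.8]
opening: 0.153
```

>>> {"name": "carry_out", "arguments": {
  "linear": [
    [0,0,-0.0005],
    [0,0,-0.001],
    [0,0,-0.001]
  ],
  "roll": [0,0,0]
}}

```text
clock: 20.8
tool_pos: [0.4468, 0.2734, 0.1678]
eef_rot: [-0.467, 0.884, -0.003, -0.002]
contact_force: [-0.4, -2.3, 7.6]
opening: 0.156
```

>>> {"name": "carry_out", "arguments": {
  "linear": [
    [0,0,-0.0005],
    [0,0,-0.0008],
    [0,0,-0.0008]
  ],
  "roll": [0,0,0]
}}

```text
clock: 21.05
tool_pos: [0.4468, 0.2735, 0.1677]
eef_rot: [-0.467, 0.884, -0.003, -0.002]
contact_force: [-1.5, -2.2, 11.2]
opening: 0.158
```

```bash
python3 -c "
from h import *
st()"
```

```text
t 21.05 pos [0.4468 0.2735 0.1677] jaw 145.63 q [-0.35  0.73 -0.48  1.94  0.58  0.62  1.33] F [-1.5 -2.2 11.2] M [-0.32  0.53 -0.01] op 0.158
```

>>> {"name": "carry_out", "arguments": {
  "linear": [
    [0,0,0.0002],
    [0,0,0.0002],
    [0,0,0.0002],
    [0,0,0.0002]
  ],
  "roll": [-0.06,-0.12,-0.18,-0.23]
}}

```text
clock: 21.38
tool_pos: [0.4466, 0.2735, 0.1681]
eef_rot: [-0.361, 0.933, -0.003, -0.002]
contact_force: [-1.1, -0.6, 6.0]
opening: 0.155
```

```bash
python3 -c "
from h import *
st()"
```

```text
t 21.38 pos [0.4466 0.2735 0.1681] jaw 132.29 q [-0.39  0.72 -0.42  1.94  0.51  0.59  1.16] F [-1.1 -0.6  6. ] M [ 0.01  0.38 -0.01] op 0.155
```

>>> {"name": "carry_out", "arguments": {
  "linear": [
    [0,0,0],
    [0,0,0],
    [0,0,-0.0001],
    [0,0,-0.0001],
    [0,0,-0.0001],
    [0,0,-0.0001],
    [0,0,-0.0001],
    [0,0,-0.0001]
  ],
  "roll": [-0.11,-0.22,-0.33,-0.44,-0.55,-0.66,-0.77,-0.77]
}}

```text
clock: 22.05
tool_pos: [0.4466, 0.2741, 0.1682]
eef_rot: [0.018, 1.0, -0.002, -0.003]
contact_force: [-1.1, 0.3, 5.3]
opening: 0.156
```

```bash
python3 -c "
from h import *
st()"
```

```text
t 22.05 pos [0.4466 0.2741 0.1682] jaw 87.93 q [-0.51  0.7  -0.21  1.95  0.27  0.53  0.63] F [-1.1  0.3  5.3] M [ 0.14  0.34 -0.  ] op 0.156
```

Remaining: −28.0° (0.489 rad).

>>> {"name": "carry_out", "arguments": {
  "linear": [
    [0,-0.0003,-0.0002],
    [0,-0.0003,-0.0002],
    [0,-0.0003,-0.0002],
    [0,-0.0003,-0.0002],
    [0,-0.0003,-0.0002],
    [0,-0.0003,-0.0002],
    [0,-0.0003,-0.0002]
  ],
  "roll": [-0.11,-0.22,-0.33,-0.43,-0.487,-0.487,-0.487]
}}

```text
clock: 22.63
tool_pos: [0.4467, 0.2744, 0.1683]
eef_rot: [0.258, 0.966, -0.001, -0.003]
contact_force: [-1.1, -0.1, 6.2]
opening: 0.153
```

```bash
python3 -c "
from h import *
st()"
```

```text
t 22.63 pos [0.4467 0.2744 0.1683] jaw 60.04 q [-0.59  0.7  -0.08  1.95  0.1   0.5   0.31] F [-1.1 -0.1  6.2] M [0.09 0.2  0.  ] op 0.153
```

>>> {"name": "carry_out", "arguments": {
  "linear": [
    [0,0,0.003],
    [0,0,0.006],
    [0,0,0.009],
    [0,0,0.0114],
    [0,0,0.0114]
  ],
  "roll": [0,0,0,0,0]
}}

```text
clock: 23.05
tool_pos: [0.4466, 0.2744, 0.1796]
eef_rot: [0.258, 0.966, -0.001, -0.003]
contact_force: [-0.5, -0.8, 3.2]
opening: 0.155
```

>>> {"name": "carry_out", "arguments": {
  "linear": [
    [0,0,0],
    [0,0,0],
    [0,0,0],
    [0,0,0],
    [0,0,0.03],
    [0,0,0.06],
    [0,0,0.06],
    [0,0,0.06]
  ],
  "roll": [0,0,0,0,0,0,0,0],
  "gripper": 0.45
}}

```text
clock: 23.72
tool_pos: [0.4475, 0.275, 0.2409]
eef_rot: [0.259, 0.966, 0.001, -0.002]
contact_force: [-0.4, -0.7, -0.2]
opening: 0.448
```

Run:
```python
from h import *
st(); s=snapshot('wrist'); save(s,'w5'); bar(s,(.4466,.2734),.177)
```

```text
t 23.72 pos [0.4475 0.275  0.2409] jaw 60.03 q [-0.58  0.58 -0.1   1.89  0.08  0.68  0.33] F [-0.4 -0.7 -0.2] M [ 0.01  0.02 -0.02] op 0.448
bar n 2375 rect 445.9 274.6 size 13.9 46.5 ang 149.5 z [0.1809 0.1826 0.1836]
```

View pics/w5.png

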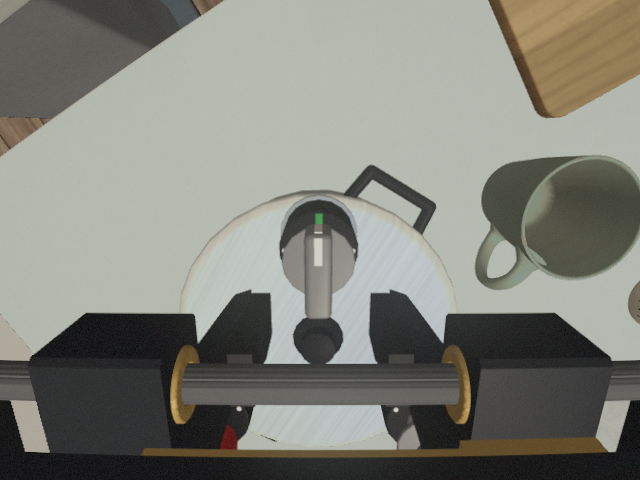

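b is locked: its white line at (318,248) sits right at the green mark at (318,218), and the knob is fully up. Now knob c.

>>> {"name": "carry_out", "arguments": {
  "linear": [
    [0.03,0,0],
    [0.06,0,0],
    [0.09,-0.001,0],
    [0.12,-0.002,0],
    [0.14,-0.0026,0],
    [0.1459,-0.0026,0],
    [0.1459,-0.0026,0],
    [0.1459,-0.0026,0]
  ],
  "roll": [-0.11,-0.22,-0.33,-0.44,-0.567,-0.567,-0.567,-0.567]
}}

```text
clock: 24.43
tool_pos: [0.5909, 0.2718, 0.2382]
eef_rot: [0.517, 0.856, -0.001, -0.004]
contact_force: [-0.4, 0.7, 0.4]
opening: 0.452
```

Run:
```python
from h import *
st(); s=snapshot('wrist'); save(s,'w6'); bar(s,(.5936,.2724),.177)
```

```text
t 24.43 pos [0.5909 0.2718 0.2382] jaw 27.72 q [-0.53  0.75  0.07  1.51 -0.07  0.9   0.04] F [-0.4  0.7  0.4] M [-0.04  0.07  0.05] op 0.452
bar n 2406 rect 593.7 273.7 size 13.7 46.4 ang 117.3 z [0.181  0.1826 0.1836]
```

View pics/w6.png

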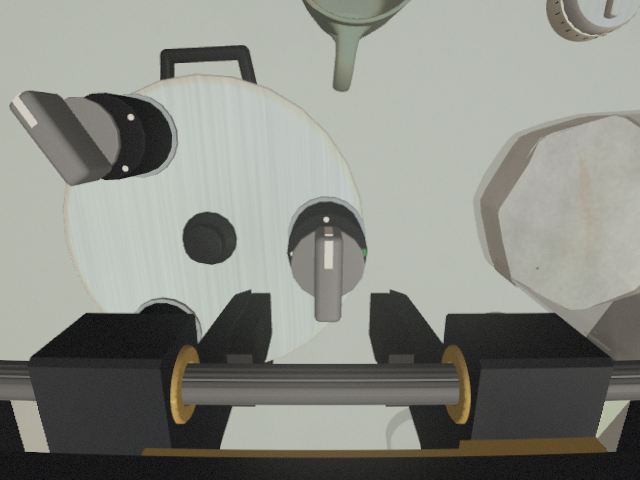

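The c knob is at (328,270), with its line on the pot-left end and the green mark on its right at (365,250), a quarter turn clockwise. I'll line up, descend and grip.

>>> {"name": "carry_out", "arguments": {
  "linear": [
    [0.0028,0.001,0],
    [0.0028,0.001,-0.015],
    [0.0028,0.001,-0.035],
    [0.0028,0.001,-0.05],
    [0.0028,0.001,-0.058],
    [0.0028,0.001,-0.058],
    [0.0028,0.001,-0.058]
  ],
  "roll": [-0.005,-0.005,-0.005,-0.005,-0.005,-0.005,-0.005]
}}

```text
clock: 25.07
tool_pos: [0.593, 0.2733, 0.1809]
eef_rot: [0.519, 0.855, -0.001, -0.004]
contact_force: [0.2, 0.2, 0.7]
opening: 0.45
```

```bash
python3 -c "
from h import *
st()"
```

```text
t 25.07 pos [0.593  0.2733 0.1809] jaw 27.49 q [-0.53  0.82  0.06  1.55 -0.07  0.79  0.04] F [0.2 0.2 0.7] M [-0.03  0.05  0.05] op 0.45
```

>>> {"name": "carry_out", "arguments": {
  "linear": [
    [0.0005,0,-0.0015],
    [0.0005,0,-0.0015],
    [0.0005,0,-0.0015],
    [0.0005,0,-0.0015],
    [0.0005,0,-0.0015],
    [0.0005,0,-0.0015],
    [0.0005,0,-0.0015]
  ],
  "roll": [0,0,0,0,0,0,0],
  "gripper": 0.0
}}

```text
clock: 25.65
tool_pos: [0.5941, 0.2736, 0.18]
eef_rot: [0.519, 0.855, 0.0, -0.004]
contact_force: [1.6, -0.6, 3.7]
opening: 0.158
```

>>> {"name": "carry_out", "arguments": {
  "linear": [
    [0,0,-0.001],
    [0,0,-0.002],
    [0,0,-0.003],
    [0,0,-0.003]
  ],
  "roll": [0,0,0,0]
}}

```text
clock: 25.98
tool_pos: [0.5942, 0.2737, 0.177]
eef_rot: [0.519, 0.855, 0.0, -0.004]
contact_force: [-0.4, 0.4, 3.9]
opening: 0.155
```

```bash
python3 -c "
from h import *
st()"
```

```text
t 25.98 pos [0.5942 0.2737 0.177 ] jaw 27.48 q [-0.53  0.82  0.06  1.55 -0.07  0.78  0.04] F [-0.4  0.4  3.9] M [-0.05  0.05 -0.02] op 0.155
```

>>> {"name": "carry_out", "arguments": {
  "linear": [
    [0,0,-0.0005],
    [0,0,-0.001],
    [0,0,-0.001]
  ],
  "roll": [0,0,0]
}}

```text
clock: 26.23
tool_pos: [0.5942, 0.2737, 0.176]
eef_rot: [0.519, 0.855, 0.0, -0.004]
contact_force: [0.2, 0.2, 4.4]
opening: 0.158
```

>>> {"name": "carry_out", "arguments": {
  "linear": [
    [0,0,-0.0005],
    [0,0,-0.001],
    [0,0,-0.001]
  ],
  "roll": [0,0,0]
}}

```text
clock: 26.48
tool_pos: [0.5942, 0.2737, 0.1749]
eef_rot: [0.519, 0.855, 0.0, -0.004]
contact_force: [-0.6, -0.8, 4.8]
opening: 0.156
```

>>> {"name": "carry_out", "arguments": {
  "linear": [
    [0,0,-0.0005],
    [0,0,-0.001],
    [0,0,-0.001]
  ],
  "roll": [0,0,0]
}}

```text
clock: 26.73
tool_pos: [0.5943, 0.2737, 0.1745]
eef_rot: [0.519, 0.855, 0.0, -0.004]
contact_force: [-1.2, -0.6, 7.9]
opening: 0.152
```

>>> {"name": "carry_out", "arguments": {
  "linear": [
    [0,0,-0.0005],
    [0,0,-0.0009],
    [0,0,-0.0009]
  ],
  "roll": [0,0,0]
}}

```text
clock: 26.98
tool_pos: [0.5943, 0.2737, 0.1744]
eef_rot: [0.519, 0.855, 0.0, -0.004]
contact_force: [-2.2, -0.0, 9.3]
opening: 0.152
```

```bash
python3 -c "
from h import *
st()"
```

```text
t 26.98 pos [0.5943 0.2737 0.1744] jaw 27.47 q [-0.53  0.83  0.06  1.55 -0.07  0.77  0.04] F [-2.2 -0.   9.3] M [-0.17  0.49  0.02] op 0.152
```

>>> {"name": "carry_out", "arguments": {
  "linear": [
    [0,0,0.0001],
    [0,0,0.0001],
    [0,0,0.0001],
    [0,0,0.0001]
  ],
  "roll": [-0.06,-0.12,-0.18,-0.23]
}}

```text
clock: 27.32
tool_pos: [0.5944, 0.2737, 0.1746]
eef_rot: [0.615, 0.789, 0.001, -0.004]
contact_force: [-0.0, 0.8, 3.8]
opening: 0.157
```

```bash
python3 -c "
from h import *
st()"
```

```text
t 27.32 pos [0.5944 0.2737 0.1746] jaw 14.14 q [-0.56  0.83  0.12  1.55 -0.14  0.77 -0.13] F [-0.   0.8  3.8] M [-0.03  0.13  0.02] op 0.157
```

Turning freely. Remaining: −74.2° (1.296 rad).

>>> {"name": "carry_out", "arguments": {
  "linear": [
    [0,0,-0.0001],
    [0,0,-0.0001],
    [0,0,-0.0001],
    [0,0,-0.0001],
    [0,0,-0.0001],
    [0,0,-0.0001],
    [0,0,-0.0001],
    [0,0,-0.0001]
  ],
  "roll": [-0.11,-0.22,-0.33,-0.44,-0.55,-0.66,-0.77,-0.77]
}}

```text
clock: 27.98
tool_pos: [0.5949, 0.2735, 0.1746]
eef_rot: [0.867, 0.499, 0.003, -0.002]
contact_force: [0.4, 0.9, 4.2]
opening: 0.156
```

```bash
python3 -c "
from h import *
st()"
```

```text
t 27.98 pos [0.5949 0.2735 0.1746] jaw -30.14 q [-0.68  0.85  0.34  1.56 -0.37  0.78 -0.7 ] F [0.4 0.9 4.2] M [ 0.01 -0.   -0.06] op 0.156
```

>>> {"name": "carry_out", "arguments": {
  "linear": [
    [-0.0003,0,-0.0001],
    [-0.0003,0,-0.0001],
    [-0.0003,0,-0.0001],
    [-0.0003,0,-0.0001],
    [-0.0003,0,-0.0001],
    [-0.0003,0,-0.0001],
    [-0.0003,0,-0.0001]
  ],
  "roll": [-0.11,-0.22,-0.33,-0.44,-0.522,-0.522,-0.522]
}}

```text
clock: 28.57
tool_pos: [0.5952, 0.2733, 0.1747]
eef_rot: [0.965, 0.26, 0.004, -0.001]
contact_force: [1.7, -0.5, 4.6]
opening: 0.158
```

```bash
python3 -c "
from h import *
st()"
```

```text
t 28.57 pos [0.5952 0.2733 0.1747] jaw -59.81 q [-0.75  0.88  0.49  1.57 -0.52  0.82 -1.09] F [ 1.7 -0.5  4.6] M [-0.11 -0.12 -0.05] op 0.158
```

>>> {"name": "carry_out", "arguments": {
  "linear": [
    [0,0,0.002],
    [0,0,0.004],
    [0,0,0.0053],
    [0,0,0.0053]
  ],
  "roll": [0,0,0,0]
}}

```text
clock: 28.9
tool_pos: [0.5952, 0.2733, 0.18]
eef_rot: [0.965, 0.261, 0.004, -0.001]
contact_force: [0.6, -0.6, 3.3]
opening: 0.155
```

>>> {"name": "carry_out", "arguments": {
  "linear": [
    [0,0,0],
    [0,0,0],
    [0,0,0],
    [0,0,0],
    [0,0,0.03],
    [0,0,0.06],
    [0,0,0.06],
    [0,0,0.06]
  ],
  "roll": [0,0,0,0,0,0,0,0],
  "gripper": 0.45
}}

```text
clock: 29.57
tool_pos: [0.5961, 0.2735, 0.2416]
eef_rot: [0.965, 0.261, 0.005, -0.001]
contact_force: [-0.1, 0.0, -0.5]
opening: 0.448
```

Run:
```python
from h import *
st(); s=snapshot('wrist'); save(s,'w7'); bar(s,(.594,.273),.177)
```

```text
t 29.57 pos [0.5961 0.2735 0.2416] jaw -59.75 q [-0.77  0.8   0.54  1.52 -0.47  0.94 -1.13] F [-0.1  0.  -0.5] M [-0.06  0.14 -0.01] op 0.448
bar n 2321 rect 594.8 272.9 size 46.6 13.7 ang 29.8 z [0.181  0.1825 0.1836]
```

View pics/w7.png

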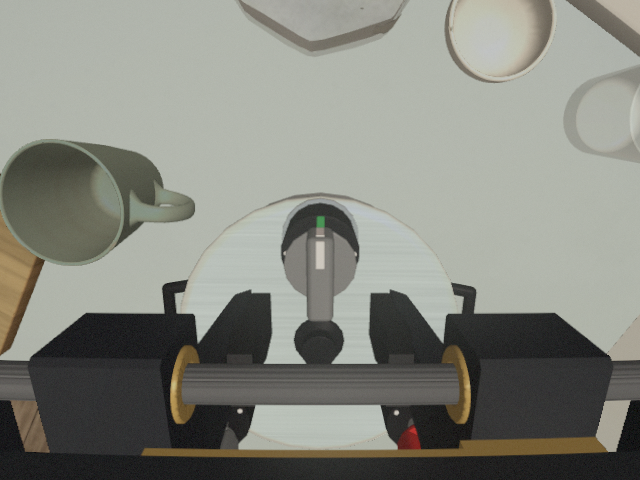

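c's line at (320,252) is aligned with the green mark at (320,222), and the knob is fully up. I'll raise the gripper clear and do a final check.

>>> {"name": "carry_out", "arguments": {
  "linear": [
    [0,0,0.03],
    [-0.02,-0.03,0.05],
    [-0.05,-0.07,0.07],
    [-0.08,-0.1,0.09],
    [-0.1,-0.14,0.1],
    [-0.12,-0.17,0.1],
    [-0.12,-0.17,0.1],
    [-0.12,-0.17,0.1]
  ],
  "roll": [0,0,0,0,0,0,0,0]
}}

```text
clock: 30.28
tool_pos: [0.4723, 0.0998, 0.3399]
eef_rot: [0.966, 0.258, 0.002, -0.001]
contact_force: [-0.1, 0.6, 0.6]
opening: 0.453
```

Run:
```python
from h import *
st(); s=snapshot('top'); save(s,'t9')
for c in [(.5199,.1458),(.4466,.2734),(.594,.273)]:
    try: bar(s,c)
    except Exception as e: print(c,'occluded')
for r in tip_of(s,'mug_2_mid'): print('mug',r['pixel'],np.round(at_z(s,r['pixel'],.05),4))
s=snapshot('scene'); save(s,'s9')
for c in [(.5199,.1458),(.4466,.2734),(.594,.273)]:
    try: bar(s,c)
    except Exception as e: print(c,'occluded')
for r in tip_of(s,'mug_2_mid'): print('mug',r['pixel'],np.round(at_z(s,r['pixel'],.05),4))
```

```text
t 30.28 pos [0.4723 0.0998 0.3399] jaw -60.09 q [-0.71  0.45  0.63  1.89 -0.34  0.9  -0.97] F [-0.1  0.6  0.6] M [-0.01  0.09  0.02] op 0.453
bar n 253 rect 519.1 145.0 size 46.7 13.6 ang 89.1 z [0.1799 0.1827 0.1843]
bar n 251 rect 446.5 273.5 size 13.9 46.4 ang 150.1 z [0.1804 0.1825 0.1843]
bar n 246 rect 594.3 272.3 size 46.5 14.3 ang 30.3 z [0.179  0.1827 0.1847]
mug [230.4, 249.5] [0.5383 0.4203 0.05  ]
bar n 284 rect 518.5 143.9 size 47.7 16.3 ang 90.6 z [0.1746 0.1805 0.1824]
bar n 287 rect 445.9 272.2 size 16.1 45.8 ang 149.4 z [0.1744 0.1802 0.1823]
bar n 40 rect 577.6 259.8 size 8.9 15.7 ang 122.1 z [0.1726 0.1774 0.1804]
mug [232.3, 226.0] [0.5354 0.4274 0.05  ]
```

View pics/s9.png

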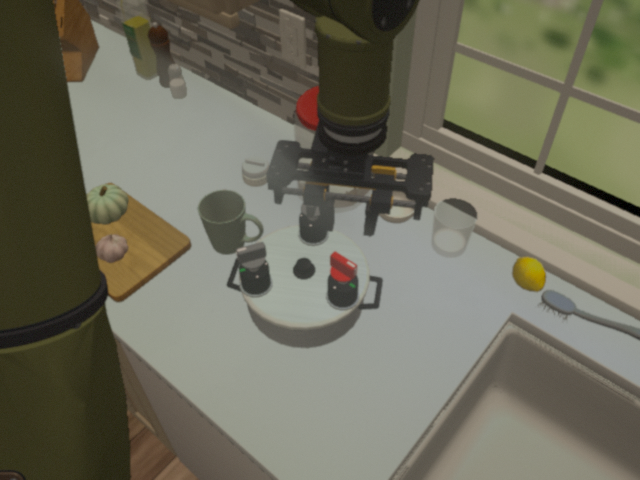

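View pics/t9.png

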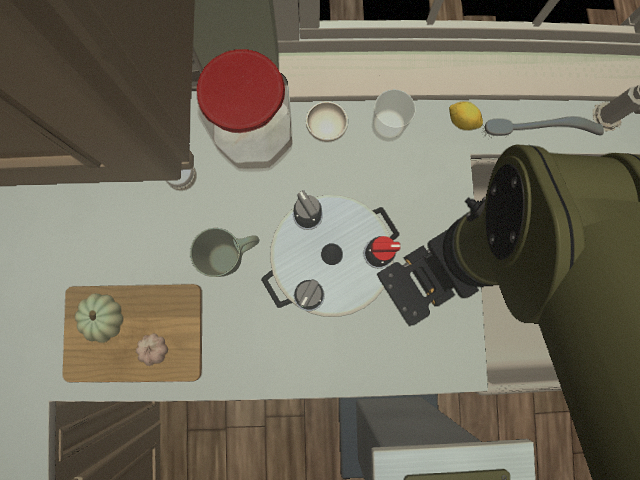

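The top view shows all three bars pointing outward at full height: red at (381,249), b at (308,293), c at (307,210). The mug at (218,252) hasn't moved, and the gripper is clear of everything.

```bash
python3 -c "
from h import *
print(finish_job())"
```

```text
the job is handed in; nothing more can be done
None
```

The pot lid is locked and the job is handed in, at about 30 s on the robot's clock. `finish_job()` gives no verdict. I turned the red knob two quarter turns, letting it spring fully up after each. Then I gave the next grey knob clockwise (b) and the last one (c) one quarter turn each.

- **Stops:** I felt each stop before turning: about 10.5 mm down for red, 12 mm for b and 5.5 mm for c. The highest force I read at a stop was 12.5 N, and the knobs turned freely, with no noticeable twisting force.
- **Final knob positions:** In the last top-camera check, all three knobs were back at full height. Bar angles were red 89.1°, b 150.1° and c 30.3°, against outward directions of about 90°, 150° and 30°.
- **White lines:** Wrist pictures showed b's and c's lines right at their green marks. Red's line pointed outward, but its green mark was hidden in that view.
- **Mug and gripper:** The mug stayed where it was, within about 2–3 mm of camera error, and the gripper finished clear of everything.
- **Check that disagreed:** The last scene-camera reading of c (122°) was not usable. It came from only 40 depth points, partly behind the arm. The top and wrist cameras both put c at about 30°.

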